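# Lift the gourd coasters off as a stack on a winged skewer

## Robot

A 6-joint arm with a two-finger parallel gripper is mounted at the origin on the work surface. World frame = base frame: x ahead of the robot, y to its left, z up, the work surface at z = 0. Lengths are in mm, angles in rad, forces in N, time in s.
With the tool pointing down it reaches from about 350 to 850 mm from the base axis. Payload 8.1 kg.
Tool frame: the origin (TCP) lies midway between the tips of the shut fingers; the grasp point (between the pads) lies 19 mm behind it (manip.grip_depth is the distance from the TCP to the grasp point, in mm); z points along the fingers, y is the line along which they close (so a half turn about z gives the same grasp; the last joint's range is limited). The gripper opens to 85 mm and grips with 20 to 120 N. Pads are 22 mm wide; open, the fingers measure 114 mm over their backs; the gripper's body (76 mm by 85 mm) begins 54 mm behind the grasp point. The pads swing forward as they close: fully open they stand 13 mm farther back than shut.
Start: joints at [-1.287, 0.13, 1.488, -0, 1.523, -0.085], TCP at [216.318, -559.653, 208.292] pointing down, gripper open.
Joint ranges: [-2.96, 2.96], [-0.89, 2.26], [0.02, 2.5], [-1.34, 4.48], [0, 2.73], [-2.66, 2.66]. Speed limits (rad/s): [2.39, 2.39, 2.79, 3.14, 3.14, 3.14].

## Interface

Orientations are given as a rotation vector (axis times angle).
In Python, from rig import manip gives the robot as it stands.
- The arm moves only by the shell command python3 -m pendant 'ROWS' [FORCE]. ROWS is a JSON object of lists of equal length, an entry for each row: "hand": the opening, from -1 (shut) to 1 (fully open), so that 0 is half open; "xyz": the shift along the tool's x, y, z in units of 50 mm (1.0 is 50 mm), a list of three; "delta_rot": the turn, a rotation vector about the tool's x, y, z in units of 8 degrees (1.0 is 8 degrees), a list of three. A call has 1 to 10 rows; each row is the pose to reach, as a shift and turn from the pose commanded when the call began, along the tool's axes at that moment; what a row does not reach only later rows make up. A row lasts 1/10 s, in which the tool goes at most 50 mm and 8.59 degrees, less where a joint would pass 70% of its speed; a pose out of reach is approached as far as the arm can. A call with a gripper value outside its range is refused whole. The fingers move at their own pace and stop on an object; FORCE is the grip in N (left out, the last holds). Time passes only in rows, so rows that repeat a pose let the fingers close. It gives the time, the measured TCP pose, the force, the opening and the grip force at its end, in the units of the state.
- manip.observe(): the state, without advancing time (a new reading comes with each control period).
- manip.capture(name): name is "scene" or "top" or "wrist"; returns a dict with "pixels" (400x640x3 uint8, red, green, blue), "fovy" (degrees; the focal length in pixels is half the picture's height over the tangent of half this angle, whatever the lens; pixels are square), "cx", "cy" (the principal point, pixels), "k1" (the pictures are not rectified: a ray, as slopes to the right and down, at radius r is drawn at 1 + k1 r^2 times it, then the intrinsics apply), "R" (3x3) and "t" (3): a world point X has camera coordinates R X + t. Camera axes: x right, y down, z forward; pixel columns grow to the right and rows downward; lengths in mm; the calibration is good to about 2 mm. A picture is of the moment at which its call begins. There is no depth.
- manip.sign_off(): hands the job in; it is judged then, once.
The state is a dict: "time": time; "joint_pos": joint angles; "joint_vel": joint speeds; "joint_torque": joint torques, N m; "tool_pos": TCP position; "tcp_rot": TCP orientation; "contact_force": force on the tool from outside, world axes, zero at the start; "ft_torque": the same for the moment, N m; "finger_gap": opening from 0.0 (shut) to 1.0 (fully open); "grip_force": force on a finger pad.
Only numpy, scipy, OpenCV 4.12 (cv2) and the standard library are available. Lean on these libraries where they do the work, as an engineer would, in place of code of your own. Each camera call takes 0.05 s, during which the arm holds its last target. There are 200 camera calls.

## Task

Take the winged lifting skewer from the fork of the stand, thread it down through the cross-shaped holes of the three coasters in the caddy, gently feeling for the caddy's floor since nobody knows how long the skewer was set, and turn it an eighth of a turn so that its wings catch under the lowest coaster. Lift all three coasters off together and hang the loaded skewer back in the fork to air, and let go. Never push hard on the caddy or the coasters with the skewer, do not touch the coasters with the gripper, and leave everything else where it stands.

Things in the scene. Friction and masses are not known exactly. Their poses are not given: they have to be found in the camera images.
- skewer: Lifting skewer, upright, 0.19 kg, hung in the fork at the start. Origin: centre of the underside of its steel collar (40 mm wide, 6 mm thick); z up. Below: rod 12 mm thick, ending in four wings, a cross along the skewer's x and y, 16 mm from axis to tip, 7 mm wide, 9 mm tall with lead-in. Lower end 100 to 140 mm below the origin, set at random, fixed in use, not measured: to be felt.
- skewer_grip (a point): Centre of the skewer's wooden handle, 34 mm above the collar's underside, axes as the skewer. The handle is 36 mm along x, 20 mm along y and 55 mm tall (6 to 61 mm above the collar's underside); grip it from above across its 20 mm.
- stand: Fixed stand; origin on the table below the seat. Steel fork at 170 mm height: two level prongs 10 mm wide, 24 mm free between them, open towards the stand's -x, tips 35 mm from the seat with lips 4 mm high. Post 18 mm thick at x = +85 mm, not rising above the fork. Base 10 mm thick, x -45 to +105 mm, 90 mm wide.
- fork_seat (a point): Middle of the seat, level with the top of the prongs (170 mm above the table): a hung skewer has its collar's underside centre here and its rod between the prongs, put in level from the open (-x) end. Axes as the stand.
- caddy: Dark wooden caddy, fixed, 100 x 100 mm, x and y along its sides, origin at the centre of its underside. Its flat floor is 8 mm above the table. Corner ledges carry the lowest coaster, underside 21 mm above the table, so 13 mm is free under it. Corner guides 45 mm high let the coasters turn or slide no more than 2 mm.
- coaster_low_center (a point): Centre of the lowest of three stacked coasters (half thickness). Cork square, 64 x 64 x 10 mm, 15 to 31 g, with a cross-shaped through hole: arms along its x and y (parallel to its sides), 19 mm from centre to end, 11 mm wide. Wings turned 45 degrees below it catch under the solid parts between the arms.
- coaster_mid_center (a point): Centre of the middle of three stacked coasters (half thickness). Cork square, 64 x 64 x 10 mm, 15 to 31 g, with a cross-shaped through hole: arms along its x and y (parallel to its sides), 19 mm from centre to end, 11 mm wide. Wings turned 45 degrees below it catch under the solid parts between the arms.
- coaster_top_center (a point): Centre of the uppermost of three stacked coasters (half thickness). Cork square, 64 x 64 x 10 mm, 15 to 31 g, with a cross-shaped through hole: arms along its x and y (parallel to its sides), 19 mm from centre to end, 11 mm wide. Wings turned 45 degrees below it catch under the solid parts between the arms.
- gourd: Pale ceramic gourd, 72 mm across, 78 mm tall, origin at its underside; a bystander, to be left alone.
- sugar_pot: Orange sugar pot, 76 mm across, 80 mm tall, origin at its underside; a bystander, to be left alone.
- canister: Glass canister with bamboo lid, 88 mm across, 114 mm tall, origin at its underside; a bystander, to be left alone.
- cup: White mug, 72 mm across, 75 mm tall, origin at its underside; a bystander, to be left alone.
- saucer: Terracotta saucer, 110 mm across, 16 mm tall, origin at its underside; a bystander, to be left alone.
- spoon: Wooden spoon lying flat, origin at its underside; a bystander, to be left alone.
Mind the look-alikes: they are no part of the job. Leave any blue or turquoise look-alike of the skewer alone.

How it is judged:
By the outcome, as a careful person would: the job done as asked, in the order asked, and still so for the second after the job is handed in, with the robot touching nothing.
It also fails if it takes over 72 s, if anything falls off the work surface, if the arm or the gripper's body presses on something with over 40 N, if the wrist force passes 120 N, or if a joint passes its speed limit or range.

## Working session

There is one attempt and no reset: what is moved stays moved. The work goes in short steps, Python scripts to look and compute and a shell command to move; the robot and the scene stay as the last step left them, time stands still between calls to the robot, and variables do not carry over. Pictures are saved under pics/ and viewed, at most 10 in all, crops included, and the job is handed in when it is done.

```bash
mkdir -p pics; ls
cat > h.py <<'E'
import numpy as np, cv2, pickle, sys
from rig import manip
from scipy.spatial.transform import Rotation as Ro
def grab(n,tag):
    c=manip.capture(n); pickle.dump(c,open(f'{tag}.pkl','wb')); return c
def load(tag): return pickle.load(open(f'{tag}.pkl','rb'))
def K(c):
    f=200/np.tan(np.radians(c['fovy'])/2); return np.array([[f,0,c['cx']],[0,f,c['cy']],[0,0,1]]),np.array([c['k1'],0,0,0,0.])
def ray(c,uv):
    k,d=K(c); p=cv2.undistortPoints(np.array([[uv]],float),k,d)[0,0]
    R=np.array(c['R']);t=np.array(c['t']); return -R.T@t, R.T@np.array([p[0],p[1],1])
def atz(c,uv,z):
    o,d=ray(c,uv); return o+d*(z-o[2])/d[2]
def proj(c,P):
    k,d=K(c); return cv2.projectPoints(np.array(P,float).reshape(-1,1,3),cv2.Rodrigues(np.array(c['R']))[0],np.array(c['t'],float),k,d)[0][:,0]
def tri(l):
    A=np.zeros((3,3));b=np.zeros(3)
    for c,uv in l:
        o,d=ray(c,uv);d/=np.linalg.norm(d);M=np.eye(3)-np.outer(d,d);A+=M;b+=M@o
    return np.linalg.solve(A,b)
def crop(c,x0,y0,x1,y1,s,fn):
    im=cv2.resize(c['pixels'][y0:y1,x0:x1],None,fx=s,fy=s,interpolation=cv2.INTER_CUBIC); cv2.imwrite('pics/'+fn,im[:,:,::-1])
E
python3 - <<'E'
from h import *
for n in('scene','top'):
    c=grab(n,n+'0'); cv2.imwrite(f'pics/{n}0.png',c['pixels'][:,:,::-1]); print(n,c['fovy'],c['k1'],ray(c,(320,200)))
print(manip.observe())
E
```

```text
pics
scene 45.28804240493517 -0.06558012555228543 (array([1485.00486776,  407.41501478,  793.41428333]), array([-0.77208237, -0.35432904, -0.52759301]))
top 56.188832914311135 -0.003823554806336455 (array([ 369.23333146,  -20.61083138, 1047.06220365]), array([ 1.85659254e-01,  5.44692708e-04, -9.82630342e-01]))
{'time': 0.1, 'joint_pos': array([-1.28741144e+00,  1.31108609e-01,  1.48919161e+00, -4.67457598e-07,
        1.52298885e+00, -8.54199671e-02]), 'joint_vel': array([-0.0011708 , -0.00174644, -0.00281486,  0.00120015,  0.00201938,
       -0.00136592]), 'joint_torque': array([ 2.16536122e-03, -5.70951283e+01, -5.01940334e+01, -3.01623959e-05,
        8.17789376e-03,  2.78131967e-05]), 'tool_pos': array([ 216.15854097, -559.13142185,  207.32398398]), 'tcp_rot': array([-3.08667062e+00, -5.75730198e-01,  2.63917165e-04]), 'contact_force': array([-0.06993505,  0.14678281,  0.32501933]), 'ft_torque': array([ 0.00442283, -0.03327785, -0.03337517]), 'grip_force': 0.0, 'finger_gap': 0.9985023283601939}
```

View pics/scene0.png

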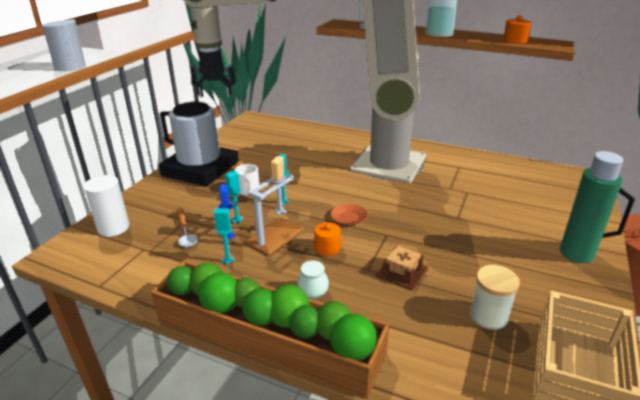

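View pics/top0.png

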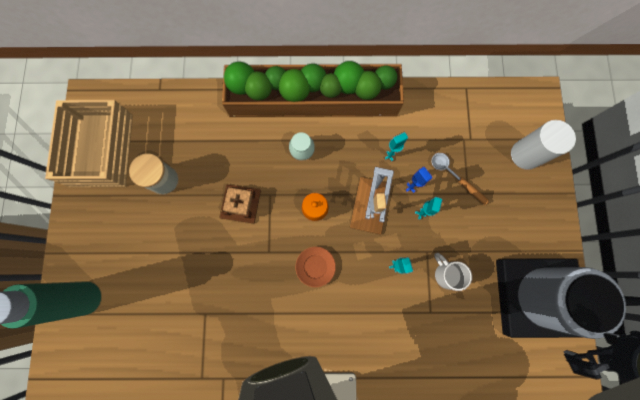

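Candidates: the tan-handled skewer in the fork (top 381,202; scene 279,168), and the blue (419,180) and turquoise (397,146; 430,207; 402,265) decoys. I choose the tan one and will check it in a close crop.

Run:
```python
from h import *
c=load('top0'); a=cv2.resize(c['pixels'][155:240,340:440],None,fx=7,fy=7,interpolation=cv2.INTER_CUBIC)
b=cv2.resize(c['pixels'][180:225,215:265],None,fx=7,fy=7,interpolation=cv2.INTER_CUBIC)
cv2.imwrite('pics/t1.png',a[:,:,::-1])
s=load('scene0');
d=cv2.resize(s['pixels'][140:260,210:310],None,fx=4,fy=4,interpolation=cv2.INTER_CUBIC)
e=cv2.resize(s['pixels'][235:295,370:440],None,fx=5,fy=5,interpolation=cv2.INTER_CUBIC)
W=np.zeros((600,800,3),np.uint8);W[:480,:400]=d;W[:300,400:750]=e;W[300-0:600,400:]=0;W[300:600,400:750]=b[:300]
cv2.imwrite('pics/m1.png',W[:,:,::-1])
```

```text
(no output)
```

View pics/t1.png

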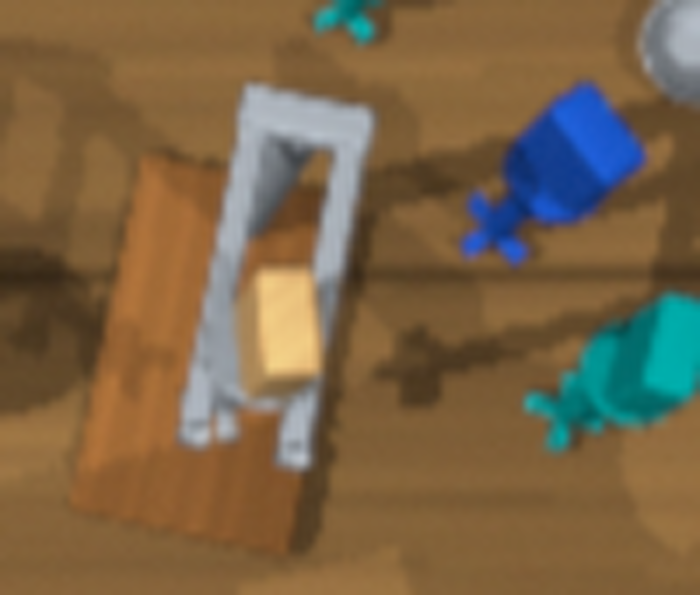

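View pics/m1.png

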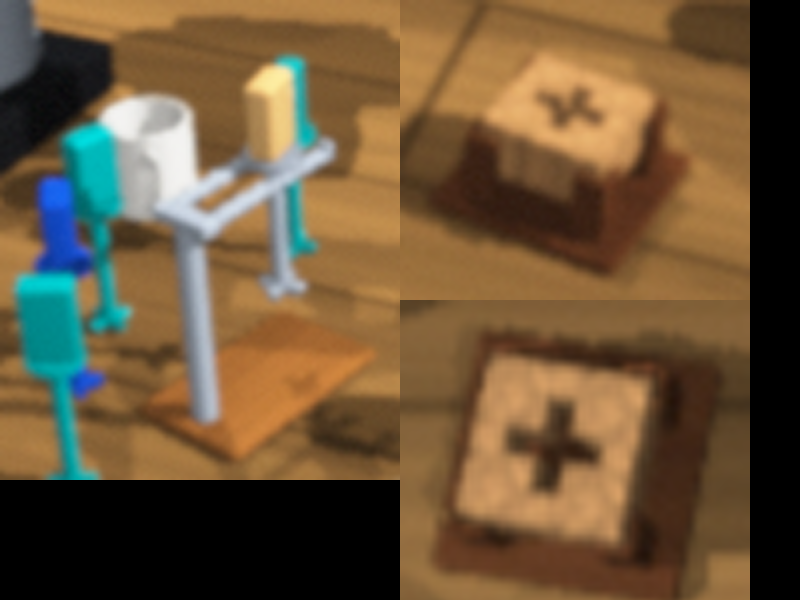

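The crops confirm the tan handle, with its collar on the fork, about (280,325) in t1. The coaster stack has its cross hole at about (552,446) in m1. Next I compute positions.

Run:
```python
from h import *
c=load('top0'); s=load('scene0')
def T(x,y): return ((x+.5)/7-.5+340,(y+.5)/7-.5+155)
def C(x,y): return ((x-400+.5)/7-.5+215,(y-300+.5)/7-.5+180)
def S(x,y): return ((x+.5)/4-.5+210,(y+.5)/4-.5+140)
def S2(x,y): return ((x-400+.5)/5-.5+370,(y+.5)/5-.5+235)
np.set_printoptions(precision=1,suppress=True)
f=[atz(c,T(*p),170) for p in[(245,85),(373,108),(310,468),(180,443)]]
print('fork',*f); d=(f[0]+f[1]-f[2]-f[3])/2; yaw=np.arctan2(d[1],d[0]);print(np.linalg.norm(d),np.degrees(yaw), (f[2]+f[3])/2+35*d/np.linalg.norm(d))
h=[atz(c,T(*p),231) for p in[(257,267),(317,267),(322,373),(262,385)]]
print('handle',*h,np.mean(h,0))
hs=[atz(s,S(*p),231) for p in[(248,78),(277,66),(297,66),(268,80)]];print('handle scene',*hs,np.mean(hs,0))
k=[atz(c,C(*p),51) for p in[(487,352),(657,372),(637,545),(457,520)]]
print('coaster',*k,np.mean(k,0)); hc=atz(c,C(552,446),51);print('hole',hc, 'scene',atz(s,S2(567,103),51), 'tri',tri([(c,C(552,446)),(s,S2(567,103))]))
for q in[((552,397),(550,492)),((503,441),(600,455))]:
    a,b=[atz(c,C(*p),51) for p in q];print('arm',np.linalg.norm(a-b),np.degrees(np.arctan2(*(a-b)[[1,0]])))
b=[atz(c,C(*p),0) for p in[(720,362),(685,598),(435,570)]];print('caddybase',*b)
for n,p in [('turq1',T(690,330)),('blue',T(620,130)),]: print(n,atz(c,p,200))
o=manip.observe();print(Ro.from_rotvec(o['tcp_rot']).as_matrix())
```

```text
fork [ 616.5 -152.7  170. ] [ 608.  -196.7  170. ] [ 482.9 -170.3  170. ] [ 491.6 -126.8  170. ]
127.70191353052543 -11.816850088491528 [ 521.5 -155.7  170. ]
handle [ 539.4 -145.4  231. ] [ 539.3 -164.5  231. ] [ 505.1 -164.8  231. ] [ 501.4 -145.8  231. ] [ 521.3 -155.1  231. ]
handle scene [ 528.2 -167.7  231. ] [ 505.7 -158.6  231. ] [ 500.6 -146.5  231. ] [ 525.7 -154.3  231. ] [ 515.  -156.8  231. ]
coaster [594.6 233.3  51. ] [586.4 166.8  51. ] [518.4 172.4  51. ] [528.5 242.   51. ] [557.  203.6  51. ]
hole [557.3 206.5  51. ] scene [554.2 204.   51. ] tri [557.  205.3  53.5]
arm 37.39535023384431 1.0231418634870386
arm 38.173004197587396 81.44993079291572
caddybase [601.5 150.8   0. ] [504.5 162.3   0. ] [516.3 263.4   0. ]
turq1 [ 524.  -291.6  200. ]
blue [ 591.9 -272.7  200. ]
[[ 0.9  0.4 -0. ]
 [ 0.4 -0.9  0. ]
 [ 0.  -0.  -1. ]]
```

```bash
cat >> h.py <<'E'
def plan(xyz,yaw,flip=0):
    "units from measured pose to TCP xyz, pointing down with tool x at yaw (deg)"
    o=manip.observe(); R=Ro.from_rotvec(o['tcp_rot'])
    G=Ro.from_euler('z',yaw,degrees=True)*Ro.from_euler('x',180,degrees=True)
    print('t',o['time'],'xyz',np.round(R.inv().apply(np.array(xyz)-o['tool_pos'])/50,3),'rot',np.round((R.inv()*G).as_rotvec(degrees=True)/8,3),'F',np.round(o['contact_force'],1))
E
python3 -m pendant '{"hand":[1,1,1,1,1,1,1,1,1,1],"xyz":[[0,0,-0.8],[0,0,-1.6],[0,0,-2.4],[0.8,-0.5,-2.4],[1.6,-1,-2.4],[2.5,-1.55,-2.4],[3.4,-2.1,-2.4],[4.3,-2.65,-2.4],[5.2,-3.2,-2.4],[6.1,-3.75,-2.4]],"delta_rot":[[0,0,0],[0,0,0],[0,0,0],[0,0,0.4],[0,0,0.8],[0,0,1.2],[0,0,1.7],[0,0,2.2],[0,0,2.7],[0,0,3.2]]}' 40
python3 -c "
from h import *
plan([500,-155,320],-6)"
```

```text
time: 1.1
tool_pos: [425.6, -283.8, 328.0]
tcp_rot: [-3.139, 0.127, 0.0]
contact_force: [0.1, -0.7, 0.1]
finger_gap: 1.001
grip_force: 0.0
t 1.1 xyz [ 1.275 -2.688  0.159] rot [-0.001  0.002  0.169] F [ 0.1 -0.7  0.1]
```

```bash
python3 -m pendant '{"hand":[1,1,1,1,1,1,1],"xyz":[[0.3,-0.6,0],[0.6,-1.3,0],[0.9,-2,0],[1.2,-2.5,0.1],[1.27,-2.69,0.16],[1.27,-2.69,0.16],[1.27,-2.69,0.16]],"delta_rot":[[0,0,0],[0,0,0],[0,0,0.1],[0,0,0.17],[0,0,0.17],[0,0,0.17],[0,0,0.17]]}'
python3 - <<'E'
from h import *
c=grab('wrist','w1'); im=c['pixels'].copy(); cv2.imwrite('pics/w1.png',im[:,:,::-1])
print(manip.observe()['tool_pos'],c['fovy'],ray(c,(320,200)))
print(proj(c,[[521,-155,231],[521,-155,170],[557,205,51]]))
E
```

```text
time: 1.8
tool_pos: [498.2, -157.1, 320.0]
tcp_rot: [3.137, -0.16, -0.001]
contact_force: [0.4, -1.1, -0.1]
finger_gap: 1.001
grip_force: 0.0
[ 498.15042644 -157.55404119  320.27959302] 62.20080830970007 (array([ 570.73749047, -163.93030013,  484.33484702]), array([-0.29138465,  0.02351015, -0.95641342]))
[[312.98838867 166.70560811]
 [313.89849311 154.18590887]
 [ 45.22131188 142.02823225]]
```

View pics/w1.png

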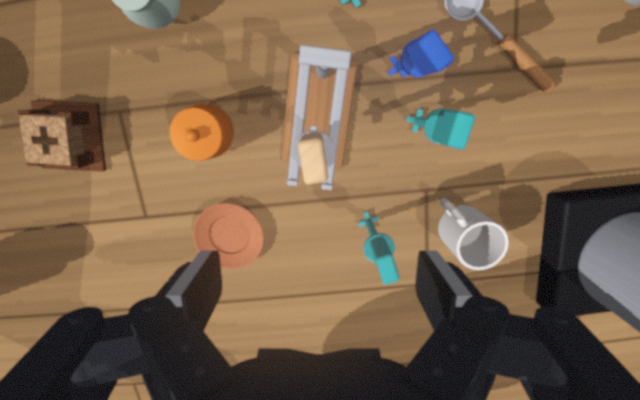

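The wrist view shows the handle at (313,160), the fork prongs above it and the caddy cross at (47,140). I enlarge both to get angles.

Run:
```python
from h import *
c=load('w1')
a=cv2.resize(c['pixels'][40:200,270:370],None,fx=3.75,fy=3.75,interpolation=cv2.INTER_CUBIC)
b=cv2.resize(c['pixels'][95:175,10:112],None,fx=4,fy=4,interpolation=cv2.INTER_CUBIC)
g=cv2.resize(c['pixels'][130:190,290:340],None,fx=5,fy=5,interpolation=cv2.INTER_CUBIC)[:280]
W=np.zeros((600,800,3),np.uint8);W[:,:375]=a;W[:320,380:788]=b;W[320:,380:630]=g
cv2.imwrite('pics/m2.png',W[:,:,::-1])
```

```text
(no output)
```

View pics/m2.png

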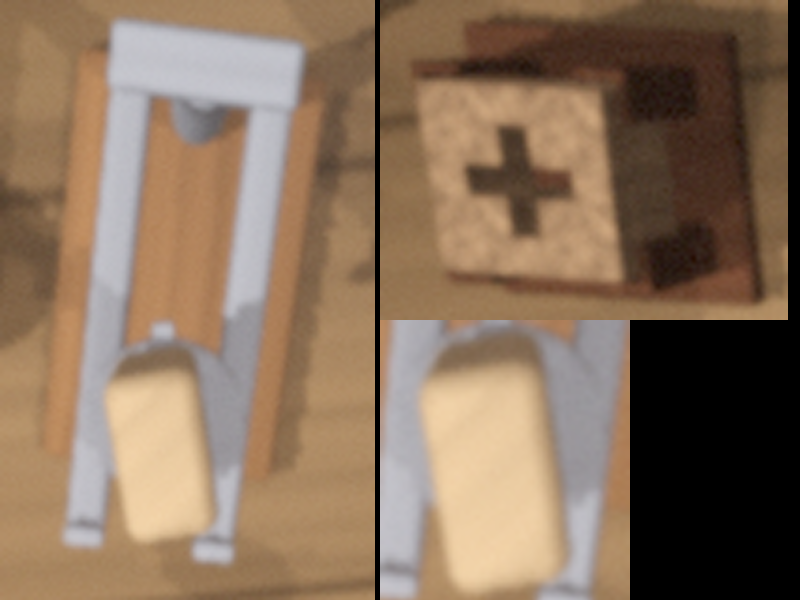

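Run:
```python
from h import *
np.set_printoptions(precision=1,suppress=True)
c=load('w1')
T=lambda x,y:((x+.5)/3.75-.5+270,(y+.5)/3.75-.5+40)
C=lambda x,y:((x-380+.5)/4-.5+10,(y+.5)/4-.5+95)
yw=lambda a,b:np.degrees(np.arctan2(*(a-b)[[1,0]]))
h=[atz(c,T(*p),231) for p in[(105,388),(192,372),(215,525),(132,543)]]
print(*h,np.mean(h,0)); print('yaw',yw(h[0],h[3]),yw(h[1],h[2]),yw(h[0],h[1])-90,yw(h[3],h[2])-90)
f=[atz(c,T(*p),z) for p,z in[((112,20),170),((304,42),170),((233,562),170),((65,545),170)]]
m=(f[2]+f[3])/2;d=(f[0]+f[1])/2-m;L=np.linalg.norm(d);print('fork',*f,L,yw(d,0*d),'seat',m+35*d/L,'frombackbar')
co=[atz(c,T(*p),173) for p in[(105,395),(160,335),(250,400),(237,455)]];print('collar',*co)
k=[atz(c,C(*p),51) for p in[(415,80),(605,82),(628,282),(445,272)]]
print('coaster',*k,np.mean(k,0),[yw(k[0],k[3]),yw(k[1],k[2]),yw(k[0],k[1])-90,yw(k[3],k[2])-90])
q=[atz(c,C(*p),51) for p in[(513,126),(522,236),(467,179),(571,186)]]
print('cross',np.mean(q,0),np.linalg.norm(q[0]-q[1]),np.linalg.norm(q[2]-q[3]),yw(q[0],q[1]),yw(q[2],q[3])-90)
plan([521,-156,320],8)
```

```text
[ 540.4 -145.3  231. ] [ 541.8 -163.2  231. ] [ 509.6 -164.8  231. ] [ 507.5 -147.1  231. ] [ 524.8 -155.1  231. ]
yaw 3.126853183028413 2.8788763435321028 4.497969668085361 6.720797617789714
fork [ 618.6 -152.6  170. ] [ 609.2 -197.   170. ] [ 484.5 -168.8  170. ] [ 493.6 -125.6  170. ] 127.84222265416929 -12.46993571033132 seat [ 523.2 -154.7  170. ] frombackbar
collar [ 531.7 -140.8  173. ] [ 545.  -156.1  173. ] [ 526.7 -176.8  173. ] [ 513.2 -172.3  173. ]
coaster [596.5 231.1  51. ] [587.8 165.2  51. ] [522.3 177.4  51. ] [533.  242.4  51. ] [559.9 204.   51. ] [np.float64(-10.034608873201424), np.float64(-10.521379034365197), np.float64(-7.513511813984167), np.float64(-9.30797630257507)]
cross [559.6 205.7  51. ] 36.99422881191804 36.71980367383955 -13.63812111252796 -10.264798432005449
t 1.85 xyz [ 0.5 -0.1  0. ] rot [ 0.   0.  -1.7] F [ 0.2  0.4 -0.1]
```

```bash
python3 -c "
from h import *
plan([522.5,-155,187],3.5)"
```

```text
t 1.85 xyz [ 0.48  -0.102  2.665] rot [ 0.003  0.003 -1.172] F [ 0.2  0.4 -0.1]
```

```bash
python3 -m pendant '{"hand":[0.4,0.4,0.4,0.4,0.4,0.4,0.4,0.4,0.4,0.4],"xyz":[[0.3,-0.06,0.2],[0.48,-0.1,0.6],[0.48,-0.1,1.0],[0.48,-0.1,1.4],[0.48,-0.1,1.8],[0.48,-0.1,2.2],[0.48,-0.1,2.5],[0.48,-0.1,2.665],[0.48,-0.1,2.665],[0.48,-0.1,2.665]],"delta_rot":[[0,0,-0.6],[0,0,-1.17],[0,0,-1.17],[0,0,-1.17],[0,0,-1.17],[0,0,-1.17],[0,0,-1.17],[0,0,-1.17],[0,0,-1.17],[0,0,-1.17]]}'
python3 -m pendant '{"hand":[-0.2,-0.6,-1,-1,-1,-1,-1,-1],"xyz":[[0,0,0],[0,0,0],[0,0,0],[0,0,0],[0,0,0],[0,0,0],[0,0,0],[0,0,0]],"delta_rot":[[0,0,0],[0,0,0],[0,0,0],[0,0,0],[0,0,0],[0,0,0],[0,0,0],[0,0,0]]}' 60
python3 -c "
from h import *
plan([522.5,-155,187],3.5);o=manip.observe();print(o['contact_force'],o['ft_torque'])"
```

```text
time: 2.85
tool_pos: [523.4, -154.4, 187.9]
tcp_rot: [3.14, 0.096, 0.001]
contact_force: [0.0, -0.4, 0.2]
finger_gap: 0.7
grip_force: 0.0
time: 3.65
tool_pos: [523.6, -154.3, 188.0]
tcp_rot: [3.139, 0.097, 0.002]
contact_force: [0.8, -2.3, 5.6]
finger_gap: 0.221
grip_force: 60.3
t 3.65 xyz [-0.022  0.014  0.019] rot [ 0.005 -0.01   0.004] F [ 0.8 -2.3  5.6]
[ 0.79078244 -2.27290732  5.61486693] [-0.08464167  0.10072756  0.02586785]
```

```bash
python3 -m pendant '{"hand":[-1,-1,-1,-1,-1,-1,-1,-1,-1,-1],"xyz":[[0,0,-0.1],[0,0,-0.2],[0,0,-0.22],[-0.15,-0.04,-0.22],[-0.4,-0.11,-0.22],[-0.7,-0.195,-0.22],[-1.0,-0.278,-0.22],[-1.3,-0.36,-0.22],[-1.5,-0.416,-0.22],[-1.5,-0.416,-0.5]],"delta_rot":[[0,0,0],[0,0,0],[0,0,0],[0,0,0],[0,0,0],[0,0,0],[0,0,0],[0,0,0],[0,0,0],[0,0,0]]}'
python3 -m pendant '{"hand":[-1,-1,-1,-1],"xyz":[[0,0,-0.6],[0,0,-1.3],[0,0,-1.9],[0,0,-1.9]],"delta_rot":[[0,0,0],[0,0,0],[0,0,0],[0,0,0]]}'
python3 -c "
from h import *
plan([558.5,205.5,260],-9)"
```

```text
time: 4.65
tool_pos: [444.6, -137.0, 210.3]
tcp_rot: [-3.138, -0.096, 0.006]
contact_force: [0.7, -0.9, -1.6]
finger_gap: 0.215
grip_force: 59.2
time: 5.05
tool_pos: [449.4, -138.8, 313.7]
tcp_rot: [3.136, 0.097, 0.014]
contact_force: [0.6, -0.6, -0.8]
finger_gap: 0.223
grip_force: 59.5
t 5.05 xyz [ 2.592 -6.744  1.067] rot [ 0.024 -0.065  1.566] F [ 0.6 -0.6 -0.8]
```

```bash
python3 -m pendant '{"hand":[-1,-1,-1,-1,-1,-1,-1,-1,-1,-1],"xyz":[[0.1,-0.3,0],[0.3,-0.9,0],[0.6,-1.6,0],[0.95,-2.4,0],[1.3,-3.2,0],[1.65,-4,0],[2,-4.8,0],[2.3,-5.6,0.2],[2.5,-6.3,0.5],[2.55,-6.6,0.8]],"delta_rot":[[0,0,0],[0,0,0.2],[0,0,0.4],[0,0,0.6],[0,0,0.8],[0,0,1],[0,0,1.2],[0,0,1.4],[0,0,1.57],[0,0,1.57]]}'
python3 -m pendant '{"hand":[-1,-1,-1,-1],"xyz":[[0.02,-0.1,0.15],[0.04,-0.14,0.26],[0.04,-0.14,0.26],[0.04,-0.14,0.26]],"delta_rot":[[0,0,0],[0,0,0],[0,0,0],[0,0,0]]}'
python3 - <<'E'
from h import *
plan([558.5,205.5,260],-9)
c=grab('wrist','w2'); cv2.imwrite('pics/w2.png',cv2.resize(c['pixels'][:,:,::-1],None,fx=1.25,fy=1.25,interpolation=cv2.INTER_CUBIC))
print(manip.observe()['tool_pos'],proj(c,[[558.5,205.5,51],[558.5,205.5,100]]))
E
```

```text
time: 6.05
tool_pos: [554.2, 202.7, 265.9]
tcp_rot: [-3.131, 0.244, 0.001]
contact_force: [0.4, -0.6, -2.8]
finger_gap: 0.22
grip_force: 59.4
time: 6.45
tool_pos: [557.3, 204.7, 254.8]
tcp_rot: [3.132, -0.249, 0.001]
contact_force: [0.7, -0.6, -1.5]
finger_gap: 0.219
grip_force: 59.4
t 6.45 xyz [ 0.021 -0.02  -0.103] rot [-0.    -0.007 -0.014] F [ 0.7 -0.6 -1.5]
[557.46251305 204.80539081 255.17674884] [[317.76879785 165.81356049]
 [317.73061065 175.3271071 ]]
```

View pics/w2.png

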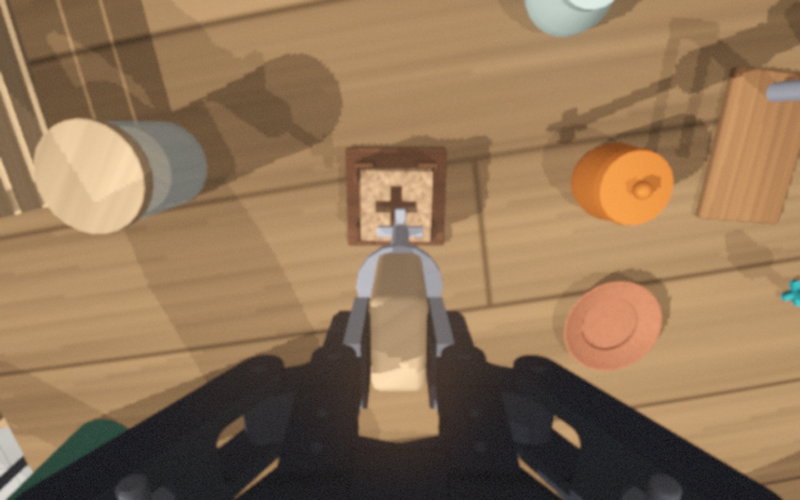

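The wrist view shows the cross hole at about (396,205), just ahead of the skewer's wings (400,231). I enlarge that region.

Run:
```python
from h import *
c=load('w2'); crop(c,268,110,364,210,6,'w2c.png')
```

```text
(no output)
```

View pics/w2c.png

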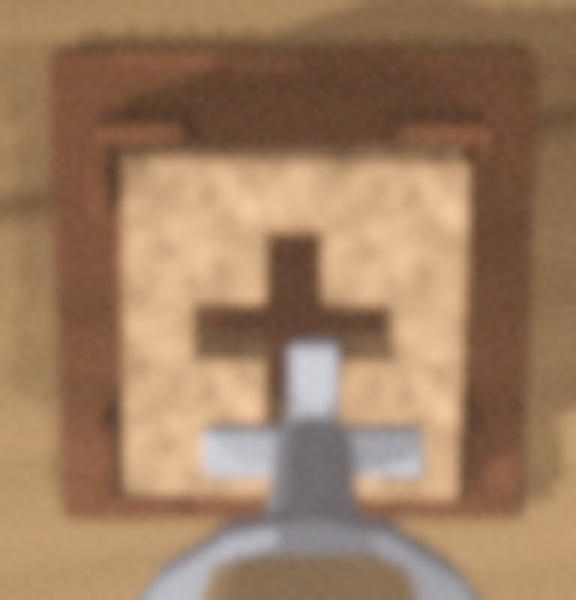

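Run:
```python
from h import *
from scipy.optimize import brentq
np.set_printoptions(precision=1,suppress=True)
c=load('w2');P=lambda x,y:((x+.5)/6-.5+268,(y+.5)/6-.5+110)
yw=lambda a,b:np.degrees(np.arctan2(*(a-b)[[1,0]]))
z=brentq(lambda z:np.linalg.norm(atz(c,P(203,452),z)-atz(c,P(425,452),z))-32,30,250)
w=[atz(c,P(*p),z) for p in[(203,452),(425,452),(314,340)]];m=(w[0]+w[1])/2
print('wing z',z,'c',m,'armlen',np.linalg.norm(w[2]-m),'yaw',yw(w[0],w[1])-90)
q=[atz(c,P(*p),51) for p in[(195,332),(388,332),(294,235),(293,332)]]
print('hole',(q[0]+q[1])/2,q[3],np.linalg.norm(q[0]-q[1]),np.linalg.norm(q[2]-q[3]))
k=[atz(c,P(*p),51) for p in[(120,152),(472,155),(464,500),(120,497)]]
print(*k,np.mean(k,0),'yaw',yw(k[0],k[3]),yw(k[1],k[2]),yw(k[0],k[1])-90,yw(k[3],k[2])-90)
o=manip.observe();print(o['tool_pos'],yw(Ro.from_rotvec(o['tcp_rot']).as_matrix()[:,0],np.zeros(3)))
for zz in(z-10,z+10):print(zz,(atz(c,P(203,452),zz)+atz(c,P(425,452),zz))/2)
```

```text
wing z 141.3026229871316 c [559.  203.5 141.3] armlen 16.38902186709063 yaw -9.141196588331354
hole [559.8 207.1  51. ] [559.8 206.8  51. ] 36.239824425006184 18.239476698147026
[597.9 232.8  51. ] [587.1 169.1  51. ] [522.2 179.6  51. ] [533.3 244.8  51. ] [560.1 206.6  51. ] yaw -10.564849895976892 -9.167744365457674 -9.62138856957911 -9.66254393131463
[557.5 204.8 255.2] -9.115848469671715
131.3026229871316 [556.4 203.8 131.3]
151.3026229871316 [561.5 203.1 151.3]
```

```bash
python3 -m pendant '{"hand":[-1,-1,-1,-1,-1,-1,-1,-1,-1],"xyz":[[0.01,-0.05,0.1],[0.01,-0.05,0.3],[0.01,-0.05,0.5],[0.01,-0.05,0.7],[0.01,-0.05,0.9],[0.01,-0.05,1.1],[0.01,-0.05,1.2],[0.01,-0.05,1.2],[0.01,-0.05,1.2]],"delta_rot":[[0,0,0.06],[0,0,0.06],[0,0,0.06],[0,0,0.06],[0,0,0.06],[0,0,0.06],[0,0,0.06],[0,0,0.06],[0,0,0.06]]}'
python3 - <<'E'
from h import *
c=grab('wrist','w3'); crop(c,268,110,364,210,6,'w3c.png')
E
```

```text
time: 7.4
tool_pos: [557.9, 208.4, 194.3]
tcp_rot: [-3.131, 0.26, -0.0]
contact_force: [0.3, -0.0, -2.4]
finger_gap: 0.218
grip_force: 59.4
```

View pics/w3c.png

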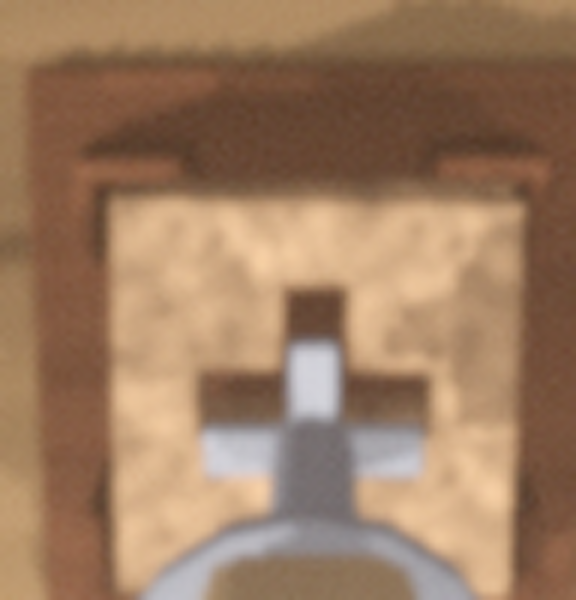

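The crop shows the wings laterally centred (314) in the hole (about 315), with the hole slightly ahead. I compute the fore-aft offset.

Run:
```python
from h import *
np.set_printoptions(precision=1,suppress=True)
c=load('w3');P=lambda x,y:((x+.5)/6-.5+268,(y+.5)/6-.5+110)
q=[atz(c,P(*p),51) for p in[(198,405),(430,405),(315,290),(315,375)]]
ex=np.array([np.cos(np.radians(-9.6)),np.sin(np.radians(-9.6)),0])
print('span',np.linalg.norm(q[0]-q[1]),'hole from end',q[2]-19*ex,'from edge',q[3]-5.5*ex)
for z in(76,80,84):
  w=[atz(c,P(*p),z) for p in[(203,452),(425,452),(314,340)]];print(z,'span',np.linalg.norm(w[0]-w[1]),(w[0]+w[1])/2,'fromtip',w[2]-16*ex)
k=[atz(c,P(*p),51) for p in[(108,192),(526,196)]];print((k[0]+k[1])/2-32*ex)
plan([0,0,0],-9.6)
```

```text
span 36.77198283287964 hole from end [558.9 207.1  51. ] from edge [558.9 207.   51. ]
76 span 32.544119270949665 [558.3 207.4  76. ] fromtip [559.  207.3  76. ]
80 span 32.083562621362056 [559.3 207.3  80. ] fromtip [559.7 207.2  80. ]
84 span 31.62300597177445 [560.3 207.1  84. ] fromtip [560.5 207.1  84. ]
[560.8 206.5  51. ]
t 7.45 xyz [-10.3   6.    3.9] rot [-0. -0.  0.] F [ 0.8  0.7 -2.4]
```

```bash
python3 -m pendant '{"hand":[-1,-1,-1,-1,-1,-1,-1,-1],"xyz":[[0,0,0.1],[0,0,0.2],[0,0,0.26],[0,0,0.3],[0,0,0.34],[0,0,0.38],[0,0,0.42],[0,0,0.46]],"delta_rot":[[0,0,0],[0,0,0],[0,0,0],[0,0,0],[0,0,0],[0,0,0],[0,0,0],[0,0,0]]}'
```

```text
time: 8.25
tool_pos: [557.9, 208.4, 171.0]
tcp_rot: [-3.131, 0.26, -0.0]
contact_force: [0.1, 0.1, -1.6]
finger_gap: 0.22
grip_force: 59.4
```

```bash
python3 -m pendant '{"hand":[-1,-1,-1,-1],"xyz":[[0,0,0.03],[0,0,0.06],[0,0,0.09],[0,0,0.12]],"delta_rot":[[0,0,0],[0,0,0],[0,0,0],[0,0,0]]}'
```

```text
time: 8.65
tool_pos: [557.9, 208.4, 165.0]
tcp_rot: [-3.131, 0.26, -0.0]
contact_force: [-0.8, -1.3, -2.8]
finger_gap: 0.224
grip_force: 59.4
```

```bash
python3 -c "
from h import *
o=manip.observe();print(o['contact_force'],o['ft_torque'])"; python3 -m pendant '{"hand":[-1,-1,-1,-1],"xyz":[[0,0,0.03],[0,0,0.06],[0,0,0.09],[0,0,0.12]],"delta_rot":[[0,0,0],[0,0,0],[0,0,0],[0,0,0]]}'
```

```text
[-0.770579   -1.25489337 -2.80119998] [-0.04289711 -0.03776639  0.0212111 ]
time: 9.05
tool_pos: [557.8, 208.4, 158.9]
tcp_rot: [3.131, -0.26, 0.0]
contact_force: [-0.0, 0.0, -2.6]
finger_gap: 0.217
grip_force: 59.4
```

```bash
python3 -m pendant '{"hand":[-1,-1,-1,-1,-1],"xyz":[[0,0,0.03],[0,0,0.06],[0,0,0.09],[0,0,0.12],[0,0,0.15]],"delta_rot":[[0,0,0],[0,0,0],[0,0,0],[0,0,0],[0,0,0]]}'
```

```text
time: 9.55
tool_pos: [557.8, 208.4, 151.5]
tcp_rot: [-3.131, 0.26, -0.0]
contact_force: [0.7, -0.5, -2.4]
finger_gap: 0.222
grip_force: 59.4
```

```bash
python3 -m pendant '{"hand":[-1,-1,-1,-1,-1],"xyz":[[0,0,0.03],[0,0,0.06],[0,0,0.09],[0,0,0.12],[0,0,0.15]],"delta_rot":[[0,0,0],[0,0,0],[0,0,0],[0,0,0],[0,0,0]]}'
```

```text
time: 10.05
tool_pos: [557.8, 208.3, 143.9]
tcp_rot: [3.131, -0.26, -0.0]
contact_force: [-1.3, -0.0, -1.3]
finger_gap: 0.221
grip_force: 59.4
```

```bash
python3 -m pendant '{"hand":[-1,-1,-1,-1],"xyz":[[0,0,0.02],[0,0,0.04],[0,0,0.06],[0,0,0.08]],"delta_rot":[[0,0,0],[0,0,0],[0,0,0],[0,0,0]]}'
```

```text
time: 10.45
tool_pos: [557.9, 208.4, 140.0]
tcp_rot: [-3.131, 0.26, -0.0]
contact_force: [-1.0, -0.7, -2.2]
finger_gap: 0.217
grip_force: 59.4
```

```bash
python3 -m pendant '{"hand":[-1,-1,-1],"xyz":[[0,0,0.015],[0,0,0.03],[0,0,0.045]],"delta_rot":[[0,0,0],[0,0,0],[0,0,0]]}'
```

```text
time: 10.75
tool_pos: [557.9, 208.3, 137.8]
tcp_rot: [-3.131, 0.26, -0.0]
contact_force: [-0.0, -0.8, -1.5]
finger_gap: 0.218
grip_force: 59.4
```

```bash
python3 -m pendant '{"hand":[-1,-1,-1],"xyz":[[0,0,0.012],[0,0,0.024],[0,0,0.036]],"delta_rot":[[0,0,0],[0,0,0],[0,0,0]]}'
```

```text
time: 11.05
tool_pos: [557.9, 208.4, 136.0]
tcp_rot: [-3.131, 0.26, -0.0]
contact_force: [-0.2, -0.6, -2.1]
finger_gap: 0.224
grip_force: 59.4
```

```bash
python3 -m pendant '{"hand":[-1,-1,-1],"xyz":[[0,0,0.012],[0,0,0.024],[0,0,0.036]],"delta_rot":[[0,0,0],[0,0,0],[0,0,0]]}'
```

```text
time: 11.35
tool_pos: [557.8, 208.4, 134.1]
tcp_rot: [3.131, -0.26, -0.0]
contact_force: [0.3, 0.5, -1.5]
finger_gap: 0.219
grip_force: 59.4
```

```bash
python3 -m pendant '{"hand":[-1,-1,-1],"xyz":[[0,0,0.01],[0,0,0.02],[0,0,0.03]],"delta_rot":[[0,0,0],[0,0,0],[0,0,0]]}'
```

```text
time: 11.65
tool_pos: [557.8, 208.4, 132.6]
tcp_rot: [3.131, -0.26, -0.0]
contact_force: [0.4, 0.3, -1.6]
finger_gap: 0.218
grip_force: 59.4
```

```bash
python3 -m pendant '{"hand":[-1,-1,-1],"xyz":[[0,0,0.01],[0,0,0.02],[0,0,0.03]],"delta_rot":[[0,0,0],[0,0,0],[0,0,0]]}'
```

```text
time: 11.95
tool_pos: [557.8, 208.4, 131.2]
tcp_rot: [-3.131, 0.26, 0.0]
contact_force: [-0.4, -0.4, -1.6]
finger_gap: 0.22
grip_force: 59.4
```

```bash
python3 -m pendant '{"hand":[-1,-1,-1],"xyz":[[0,0,0.01],[0,0,0.02],[0,0,0.03]],"delta_rot":[[0,0,0],[0,0,0],[0,0,0]]}'
```

```text
time: 12.25
tool_pos: [558.5, 208.5, 130.9]
tcp_rot: [-3.13, 0.26, -0.003]
contact_force: [-1.3, -1.1, 8.8]
finger_gap: 0.222
grip_force: 60.8
```

Floor contact was felt at about 131 mm, which matches the estimate from the picture. I raise 2 mm clear of it and then turn 45°.

```bash
python3 -m pendant '{"hand":[-1,-1,-1,-1],"xyz":[[0,0,-0.04],[0,0,-0.065],[0,0,-0.065],[0,0,-0.065]],"delta_rot":[[0,0,0],[0,0,0],[0,0,0],[0,0,0]]}'; python3 -c "
from h import *
o=manip.observe();print(o['joint_pos'],o['contact_force'])"
```

```text
time: 12.65
tool_pos: [557.6, 208.3, 132.6]
tcp_rot: [3.131, -0.26, -0.001]
contact_force: [-0.2, -0.2, -1.6]
finger_gap: 0.219
grip_force: 59.5
[2.71379243e-01 1.64585592e-01 1.59020311e+00 2.77508330e-05
 1.38730061e+00 2.00815962e+00] [-0.2433836  -0.21381157 -1.60404802]
```

```bash
python3 -m pendant '{"hand":[-1,-1,-1,-1,-1,-1,-1,-1,-1,-1],"xyz":[[0,0,-0.01],[0,0,-0.01],[0,0,-0.01],[0,0,-0.01],[0,0,-0.01],[0,0,-0.01],[0,0,-0.01],[0,0,-0.01],[0,0,-0.01],[0,0,-0.01]],"delta_rot":[[0,0,-0.6],[0,0,-1.2],[0,0,-1.9],[0,0,-2.6],[0,0,-3.3],[0,0,-4],[0,0,-4.7],[0,0,-5.3],[0,0,-5.62],[0,0,-5.62]]}'; python3 -c "
from h import *
o=manip.observe();print(o['joint_pos'],o['contact_force'],o['ft_torque']);plan([558,208.3,133],35.4)"
```

```text
time: 13.65
tool_pos: [557.6, 208.3, 133.1]
tcp_rot: [-2.992, -0.957, 0.001]
contact_force: [-0.1, -0.6, -1.4]
finger_gap: 0.22
grip_force: 59.4
[2.71367084e-01 1.64220374e-01 1.58967907e+00 4.34915918e-05
 1.38827154e+00 1.22280248e+00] [-0.11525924 -0.5871086  -1.42887254] [-0.00805615 -0.02491582 -0.01220154]
t 13.65 xyz [0.006 0.005 0.002] rot [-0.002  0.004  0.011] F [-0.1 -0.6 -1.4]
```

```bash
python3 -m pendant '{"hand":[-1,-1,-1,-1,-1,-1,-1,-1,-1,-1],"xyz":[[0,0,-0.02],[0,0,-0.05],[0,0,-0.09],[0,0,-0.14],[0,0,-0.2],[0,0,-0.27],[0,0,-0.35],[0,0,-0.43],[0,0,-0.52],[0,0,-0.6]],"delta_rot":[[0,0,0],[0,0,0],[0,0,0],[0,0,0],[0,0,0],[0,0,0],[0,0,0],[0,0,0],[0,0,0],[0,0,0]]}';python3 -m pendant '{"hand":[-1,-1,-1,-1,-1,-1,-1,-1,-1,-1],"xyz":[[0,0,-0.09],[0,0,-0.18],[0,0,-0.28],[0,0,-0.4],[0,0,-0.55],[0,0,-0.7],[0,0,-0.85],[0,0,-0.95],[0,0,-1],[0,0,-1]],"delta_rot":[[0,0,0],[0,0,0],[0,0,0],[0,0,0],[0,0,0],[0,0,0],[0,0,0],[0,0,0],[0,0,0],[0,0,0]]}'
python3 - <<'E'
from h import *
W=np.zeros((600,640,3),np.uint8)
c=grab('wrist','w4');W[:320]=c['pixels'][60:380]
s=grab('scene','s4');W[320:]=cv2.resize(s['pixels'][190:330,300:620],None,fx=2,fy=2,interpolation=cv2.INTER_CUBIC)
cv2.imwrite('pics/m4.png',W[:,:,::-1])
E
```

```text
time: 14.65
tool_pos: [557.9, 208.4, 164.0]
tcp_rot: [2.992, 0.956, 0.0]
contact_force: [0.4, 0.0, -2.5]
finger_gap: 0.219
grip_force: 59.4
time: 15.65
tool_pos: [558.1, 208.4, 213.9]
tcp_rot: [2.992, 0.956, 0.001]
contact_force: [-0.5, -0.6, -2.9]
finger_gap: 0.222
grip_force: 59.4
```

View pics/m4.png

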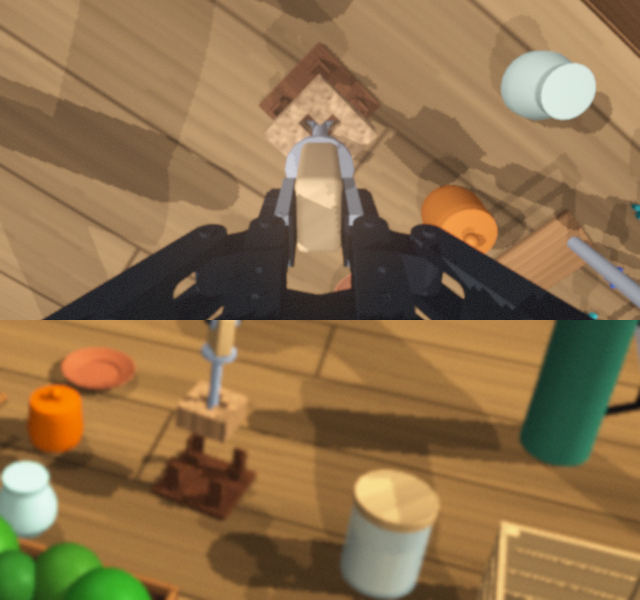

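All three coasters hang on the skewer and the caddy is empty (crop at about (210,480)). I check the return path against the near decoy.

Run:
```python
from h import *
np.set_printoptions(precision=1,suppress=True)
w=load('w1');t=load('top0')
print('decoy foot',atz(w,(369,220),5),'top@200',atz(w,(387,270),200),atz(t,(402,265),100),'z100')
for z in(120,160,200): print(z,atz(w,(387,270),z))
plan([558,208.4,265],35.4);plan([430,-134,265],35.4);plan([430,-134,200],35.4);plan([523.5,-154.3,200],35.4)
```

```text
decoy foot [ 384.9 -224.     5. ] top@200 [ 407.6 -213.9  200. ] [ 382.7 -223.4  100. ] z100
120 [ 361.7 -228.   120. ]
160 [ 384.6 -220.9  160. ]
200 [ 407.6 -213.9  200. ]
t 15.75 xyz [ 0.  0. -1.] rot [-0.  0.  0.] F [ 0.2 -0.2 -3. ]
t 15.75 xyz [-6.1  4.1 -1. ] rot [-0.  0.  0.] F [ 0.2 -0.2 -3. ]
t 15.75 xyz [-6.1  4.1  0.3] rot [-0.  0.  0.] F [ 0.2 -0.2 -3. ]
t 15.75 xyz [-4.8  5.5  0.3] rot [-0.  0.  0.] F [ 0.2 -0.2 -3. ]
```

```bash
python3 -m pendant '{"hand":[-1,-1,-1,-1,-1,-1,-1,-1,-1,-1],"xyz":[[0,0,-0.1],[0,0,-0.3],[0,0,-0.5],[0,0,-0.7],[0,0,-0.85],[-0.05,0.03,-0.95],[-0.15,0.1,-1],[-0.32,0.21,-1],[-0.55,0.37,-1],[-0.85,0.57,-1]],"delta_rot":[[0,0,0],[0,0,0],[0,0,0],[0,0,0],[0,0,0],[0,0,0],[0,0,0],[0,0,0],[0,0,0],[0,0,0]]}'
python3 -m pendant '{"hand":[-1,-1,-1,-1,-1,-1,-1,-1,-1,-1],"xyz":[[-0.33,0.22,0],[-0.66,0.44,0],[-1,0.67,0],[-1.33,0.89,0],[-1.67,1.12,0],[-2,1.34,0],[-2.33,1.56,0],[-2.67,1.79,0],[-3,2.01,0],[-3.33,2.24,0]],"delta_rot":[[0,0,0],[0,0,0],[0,0,0],[0,0,0],[0,0,0],[0,0,0],[0,0,0],[0,0,0],[0,0,0],[0,0,0]]}'
python3 -c "
from h import *
plan([430,-134,265],35.4)"
```

```text
time: 16.75
tool_pos: [539.0, 159.3, 262.7]
tcp_rot: [-2.992, -0.957, 0.002]
contact_force: [-0.0, -0.1, -2.7]
finger_gap: 0.22
grip_force: 59.3
time: 17.75
tool_pos: [467.8, -28.8, 262.9]
tcp_rot: [-2.993, -0.956, 0.001]
contact_force: [0.6, -0.7, -2.5]
finger_gap: 0.223
grip_force: 59.3
t 17.75 xyz [-1.835  1.278 -0.042] rot [-0.002  0.005  0.002] F [ 0.6 -0.7 -2.5]
```

```bash
python3 -m pendant '{"hand":[-1,-1,-1,-1,-1,-1,-1,-1,-1,-1],"xyz":[[-0.33,0.23,0],[-0.66,0.46,0],[-0.97,0.68,0],[-1.25,0.87,0],[-1.48,1.03,0],[-1.65,1.15,0],[-1.76,1.23,0],[-1.82,1.27,0],[-1.835,1.278,0],[-1.835,1.278,0]],"delta_rot":[[0,0,0],[0,0,0],[0,0,0],[0,0,0],[0,0,0],[0,0,0],[0,0,0],[0,0,0],[0,0,0],[0,0,0]]}'
python3 -m pendant '{"hand":[-1,-1,-1,-1,-1,-1,-1,-1,-1,-1],"xyz":[[0,0,0.06],[0,0,0.17],[0,0,0.32],[0,0,0.5],[0,0,0.7],[0,0,0.9],[0,0,1.06],[0,0,1.18],[0,0,1.24],[0,0,1.24]],"delta_rot":[[0,0,0],[0,0,0],[0,0,0],[0,0,0],[0,0,0],[0,0,0],[0,0,0],[0,0,0],[0,0,0],[0,0,0]]}'
python3 -c "
from h import *
plan([430,-134,200],35.4);plan([523.5,-154.3,200],35.4)"
```

```text
time: 18.75
tool_pos: [431.4, -132.4, 263.4]
tcp_rot: [-2.992, -0.957, -0.0]
contact_force: [-1.1, 0.3, -2.6]
finger_gap: 0.215
grip_force: 59.3
time: 19.75
tool_pos: [431.2, -132.5, 201.0]
tcp_rot: [-2.992, -0.956, 0.001]
contact_force: [0.4, 0.1, -3.3]
finger_gap: 0.221
grip_force: 59.3
t 19.75 xyz [-0.037  0.01   0.021] rot [-0.004  0.002  0.006] F [ 0.4  0.1 -3.3]
t 19.75 xyz [1.251 1.426 0.02 ] rot [-0.004  0.002  0.006] F [ 0.4  0.1 -3.3]
```

```bash
python3 -m pendant '{"hand":[-1,-1,-1,-1,-1,-1,-1,-1,-1,-1],"xyz":[[0.05,0.06,0],[0.15,0.17,0],[0.27,0.31,0],[0.39,0.445,0],[0.51,0.58,0],[0.63,0.72,0],[0.75,0.855,0],[0.85,0.97,0],[0.9,1.026,0],[0.92,1.049,0]],"delta_rot":[[0,0,0],[0,0,0],[0,0,0],[0,0,0],[0,0,0],[0,0,0],[0,0,0],[0,0,0],[0,0,0],[0,0,0]]}'
python3 -c "
from h import *
plan([523.5,-154.3,200],35.4)"
```

```text
time: 20.75
tool_pos: [499.6, -148.7, 201.3]
tcp_rot: [-2.992, -0.957, 0.0]
contact_force: [0.5, 0.1, -2.8]
finger_gap: 0.219
grip_force: 59.3
t 20.75 xyz [0.325 0.369 0.026] rot [-0.002  0.001  0.007] F [ 0.5  0.1 -2.8]
```

```bash
python3 -m pendant '{"hand":[-1,-1,-1,-1,-1,-1,-1,-1,-1,-1],"xyz":[[0.04,0.05,0],[0.12,0.14,0],[0.21,0.24,0],[0.28,0.32,0],[0.32,0.367,0],[0.325,0.369,0],[0.325,0.369,0.04],[0.325,0.369,0.09],[0.325,0.369,0.14],[0.325,0.369,0.18]],"delta_rot":[[0,0,0],[0,0,0],[0,0,0],[0,0,0],[0,0,0],[0,0,0],[0,0,0],[0,0,0],[0,0,0],[0,0,0]]}'
python3 - <<'E'
from h import *
plan([523.5,-154.3,188],35.4)
# same appearance check: handle/collar region vs start, in the scene view
s0,s1=load('scene0'),grab('scene','s5')
for n,c in(('0',s0),('5',s1)):
    h=cv2.cvtColor(c['pixels'],cv2.COLOR_RGB2HSV)[130:240,220:320]
    m=(h[...,0]>12)&(h[...,0]<24)&(h[...,1]>60)&(h[...,2]>200);ys,xs=np.nonzero(m)
    print(n,m.sum(),xs.mean()+220 if m.any() else 0,ys.mean()+130 if m.any() else 0)
print(proj(s1,[[523,-155,170],[523,-155,204],[523,-155,90]]))
E
```

```text
time: 21.75
tool_pos: [523.0, -154.2, 192.1]
tcp_rot: [-2.992, -0.956, 0.0]
contact_force: [-0.0, -0.2, -2.5]
finger_gap: 0.217
grip_force: 59.3
t 21.75 xyz [0.007 0.009 0.081] rot [-0.002  0.001  0.006] F [-0.  -0.2 -2.5]
0 205 288.4439024390244 189.24878048780488
5 368 285.7744565217391 193.79076086956522
[[278.25345952 179.70161217]
 [277.50182687 168.37159568]
 [279.95339153 205.1552465 ]]
```

Now I lower gently onto the seat.

```bash
python3 -m pendant '{"hand":[-1,-1,-1,-1,-1],"xyz":[[0.007,0.009,0.02],[0.007,0.009,0.04],[0.007,0.009,0.06],[0.007,0.009,0.07],[0.007,0.009,0.08]],"delta_rot":[[0,0,0],[0,0,0],[0,0,0],[0,0,0],[0,0,0]]}'
python3 -m pendant '{"hand":[-1],"xyz":[[0,0,0.005]],"delta_rot":[[0,0,0]]}'
```

```text
time: 22.3
tool_pos: [523.8, -154.4, 188.4]
tcp_rot: [-2.992, -0.956, -0.0]
contact_force: [-0.8, -0.1, -2.2]
finger_gap: 0.214
grip_force: 59.3
time: 22.4
tool_pos: [523.8, -154.4, 188.2]
tcp_rot: [-2.992, -0.957, 0.0]
contact_force: [-0.9, 0.1, -2.5]
finger_gap: 0.22
grip_force: 59.3
```

```bash
python3 -m pendant '{"hand":[-1,-1,-1],"xyz":[[0,0,0.008],[0,0,0.016],[0,0,0.016]],"delta_rot":[[0,0,0],[0,0,0],[0,0,0]]}'
```

```text
time: 22.7
tool_pos: [523.9, -154.4, 188.0]
tcp_rot: [2.992, 0.956, 0.001]
contact_force: [-2.2, 1.1, 3.1]
finger_gap: 0.22
grip_force: 60.0
```

```bash
python3 -m pendant '{"hand":[-0.55,-0.5,-0.4,-0.3,-0.2,-0.1,0,0.1,0.2,0.2],"xyz":[[0,0,0],[0,0,0],[0,0,0],[0,0,0],[0,0,0],[0,0,0],[0,0,0],[0,0,0],[0,0,0],[0,0,0]],"delta_rot":[[0,0,0],[0,0,0],[0,0,0],[0,0,0],[0,0,0],[0,0,0],[0,0,0],[0,0,0],[0,0,0],[0,0,0]]}' 20
python3 -m pendant '{"hand":[0.2,0.2,0.2,0.2,0.2,0.2,0.2,0.2,0.2,0.2],"xyz":[[0,0,-0.1],[0,0,-0.3],[0,0,-0.6],[0,0,-0.9],[0,0,-1.2],[0,0,-1.6],[0,0,-2],[0,0,-2.2],[0,0,-2.2],[0,0,-2.2]],"delta_rot":[[0,0,0],[0,0,0],[0,0,0],[0,0,0],[0,0,0],[0,0,0],[0,0,0],[0,0,0],[0,0,0],[0,0,0]]}'
python3 - <<'E'
from h import *
s=grab('scene','s6'); t=grab('top','t6'); s0=load('scene0')
def tan(c,x0,y0,x1,y1):
    h=cv2.cvtColor(c['pixels'],cv2.COLOR_RGB2HSV)[y0:y1,x0:x1]
    return ((h[...,0]>8)&(h[...,0]<26)&(h[...,1]>40)&(h[...,2]>150))
# coarse ascii: scene column x=255..305 y=150..230, start vs now
for c in(s0,s):
    m=tan(c,255,150,305,226)
    print('\n'.join(''.join('#' if v else '.' for v in r) for r in m[::3]));print()
print(manip.observe()['contact_force'])
d=np.abs(s['pixels'].astype(int)-s0['pixels']).max(2)>60
n,l,st,ce=cv2.connectedComponentsWithStats(d.astype(np.uint8));print([list(map(int,x)) for x in st[1:] if x[4]>25])
E
```

```text
time: 23.7
tool_pos: [523.8, -154.4, 187.4]
tcp_rot: [2.992, 0.956, 0.0]
contact_force: [0.0, -0.1, -0.0]
finger_gap: 0.601
grip_force: 0.0
time: 24.7
tool_pos: [523.7, -154.4, 297.1]
tcp_rot: [-2.992, -0.956, 0.0]
contact_force: [0.5, -0.9, 0.2]
finger_gap: 0.599
grip_force: 0.0
..................................................
..................................................
....................####..........................
.................##########.......................
................############......................
##...............###########......................
...#.............###########.................#####
...#.............###########................######
..................##########.................#####
..................#########.................######
....#.................#....................#######
....###....................................#######
...........#######.............###################
......#######..................###################
......##.........#####.........###################
.............#########.........###################
...
[... 1915 characters left out ...]
66], [440, 0, 7, 6, 33], [452, 0, 4, 9, 27], [273, 8, 15, 46, 252], [438, 8, 31, 76, 626], [251, 10, 14, 40, 301], [266, 19, 6, 11, 57], [196, 23, 10, 21, 107], [376, 25, 40, 18, 434], [366, 30, 9, 9, 67], [422, 30, 8, 13, 43], [207, 38, 15, 38, 279], [263, 51, 13, 5, 53], [273, 56, 10, 6, 43], [250, 58, 51, 69, 1297], [440, 75, 16, 32, 284], [195, 82, 9, 15, 92], [384, 84, 21, 20, 172], [246, 89, 4, 12, 41], [417, 102, 17, 8, 53], [199, 126, 17, 37, 454], [41, 136, 28, 69, 204], [14, 141, 40, 75, 1161], [280, 156, 5, 16, 56], [300, 168, 41, 13, 378], [100, 176, 18, 4, 48], [265, 194, 29, 21, 218], [70, 202, 13, 20, 162], [129, 213, 18, 7, 56], [0, 225, 31, 43, 983], [387, 246, 34, 24, 416]]
```

```bash
python3 -c "
from rig import manip
print(manip.sign_off())"
```

```text
the job is handed in; nothing more can be done
None
```

The loaded skewer is back in the fork with all three coasters on it, released and handed in at about 25 s. The last check was by image code and force readings only, because the ten-picture limit was used up.

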